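# Clamp a handle blank in the carving fixture to the click

### The job

Set up the walnut handle blank for carving: slide it along the fixture's bed until it bears squarely against both the side fence and the end stop, without ramming it, then screw the clamp down on it by the black knob, clockwise, until the knob's slip clutch clicks - one click is enough, two at the most. Let go and leave the blank clamped there, and leave the mallet, glue bottle, wax jar and awl where they are.

Things in the scene. Friction and masses are not known exactly. Their poses are not given: they have to be found in the camera images.
- jig: carving fixture bolted to the bench: steel base plate 320 x 110 x 14 mm with a blue C-shaped clamp at one end. Origin: centre of the plate's underside. x runs along the bed to clamp and end stop, y across it to the side fence, z up; bed at z = 14. Column: x 100 to 146, y -23 to 23, top z = 79. Arm, 36 wide, top z = 79, from the column to a 42 mm round boss on the screw's axis (x = 55, y = 0), top z = 82.
- blank_home (a point): point fixed on the fixture, at (5, 0, 26) mm in its frame: where the blank's centre comes to lie, with its length along the fixture's x, when the blank bears on both the fence and the end stop
- end_stop: rigid steel block 12 x 54 x 18 mm across the bed before the column; origin: centre of its underside, at (91, 0, 14) mm in the fixture's frame; the blank's end meets its face at x = 85. Ramming means pushing the blank against it with over 30 N.
- fence: rigid aluminium bar 80 x 12 x 14 mm along the +y side of the bed, from x = 0 to 80; origin: centre of its underside, at (40, 24, 14) mm in the fixture's frame; the blank's side meets its face at y = 18. Over 30 N counts as ramming here too.
- blank_mid (a point): centre of the walnut blank, a bar 160 x 36 x 24 mm (x along it, y across, z up), 0.1 kg, loose on the bed, 30 to 60 mm short of the end stop, 12 to 20 mm off the fence, up to 5 degrees askew. The clamp's foot clears it by 2 mm or more. Its rear can be pinched across the 36 mm width, clear of clamp and fence (50 mm behind its centre, for example).
- knob_mid (a point): centre of the clamp's knob, half-way up: upright, round, fluted, black, 44 mm diameter, 30 mm tall, red cap with a white index line, 7 mm above its collar's ring and clear all round; it turns on the fixed vertical screw axis and stays at its height. Clockwise from above drives the foot down, 18 mm a turn. The foot meets the blank after 1 to 3.5 rad, different each time, and about 1 rad further on the clutch clicks.
- knob_index (a point): outer end of the white index line on the knob's cap, 20 mm from the axis, 15 mm above knob_mid: shows how the knob stands on its collar. At the start it is over the collar's red tick (its x axis, like the collar's, points along the line).
- collar: steel drive collar under the knob, with a flat ring of 54 mm diameter and 12 ticks, 30 degrees apart, the one on its x axis red; origin on the screw's axis at bench level, z up. Knob and collar turn together easily (under 0.2 N m) until the foot loads the screw; at about 0.3 N m the knob slips, snaps 30 degrees (0.52 rad) clockwise past the collar into its next notch, and the torque drops: one click. Let go less than half a notch over, it springs back.
- foot: the screw's foot, which does not turn: a black rubber-faced round pad, 26 mm diameter, on a 15 N/mm spring, that bears on the blank with 35 to 60 N after the click. It goes down with the screw and stays where it is left. Its origin is on the screw's axis, above the arm, not at the pad.
- mallet: rawhide mallet lying on the bench on the fence side of the fixture, 230 mm long, head 42 mm thick; leave alone
- glue: white glue bottle with a yellow cap, 52 mm diameter, 130 mm tall, standing on the other side of the fixture; leave alone
- wax: low amber wax jar with a black lid, 64 mm diameter, 45 mm tall, on the same side as the bottle; leave alone
- awl: red-handled awl 150 mm long lying on the bench on the fence side; leave alone
Not all that is in view belongs to the job. What is meant by the part that bears blank_mid is not blue, orange or pink, and is the larger of those in its own colour.

How it is judged (in metres and radians):
On the way, in this order (a step that is already met when the one before it is completed fails the run):
1. the blank lies against the fence and the end stop (x of blank_mid in the frame of jig above 0.003 m and y of blank_mid in the frame of jig above -0.002 m and z of blank_mid in the frame of jig below 0.029 m and angle between the x axis of blank_mid and the x axis of jig, either way round below 0.03 rad), for 0.2 s.
2. the clutch has clicked with the foot bearing on the blank, still against fence and stop (all of step 1 and y of knob_index in the frame of collar below -0.0087 m and contact force between foot and blank above 25 N), for 0.2 s.
At the end, for the whole second after the job is handed in: Blank flat on the bed, at rest, within 2 mm of fence and end stop and 0.03 rad of square; knob clicked once or twice (index 0.45 to 1.2 rad clockwise of the collar's red tick; one click is 0.52, two 1.05); foot bearing on the blank with over 25 N; knob let go (all of step 2 and x of knob_index in the frame of collar above 0.0072 m and linear speed of blank below 0.01 m/s); the robot touches nothing.
It fails at once if the clutch is run on past its second click (x of knob_index in the frame of collar below 0.0024 m).
It fails at once if the blank is rammed against the end stop or the fence (over 30 N) (contact force between blank and end_stop above 30 N or contact force between blank and fence above 30 N).
It fails at once if the mallet, glue bottle, wax jar or awl is moved more than 20 mm (distance of any of mallet, glue, wax, awl from where it was at the start of the episode above 0.02 m).
It also fails if it takes over 67 s, if anything falls off the work surface, if the arm or the gripper's body presses on something with over 40 N, if the wrist force passes 120 N, or if a joint passes its speed limit or range.

### The arm

A 6-joint arm with a two-finger parallel gripper is mounted at the origin on the work surface. World frame = base frame: x ahead of the robot, y to its left, z up, the work surface at z = 0. Lengths are in m, angles in degrees, forces in N, time in s.
With the tool pointing down it reaches from about 0.325 to 0.9 m from the base axis. Payload 6.1 kg.
Tool frame: the origin (TCP) lies between the finger pads; the fingertips stand 19 mm ahead of it and the grasp point (between the pads) is the TCP; z points along the fingers, y is the line along which they close (so a half turn about z gives the same grasp; the last joint's range is limited). The gripper opens to 85 mm and grips with 20 to 120 N. Pads are 22 mm wide; open, the fingers measure 114 mm over their backs; the gripper's body (76 mm by 85 mm) begins 54 mm behind the grasp point. The pads swing forward as they close: fully open they stand 13 mm farther back than shut.
Start: joints at [-81.595, 12.628, 87.462, -0, 79.91, -7.225], TCP at [0.168, -0.602, 0.25] pointing down, gripper open.
Joint ranges: [-170.65, 170.65], [-52.31, 119.04], [5.05, 147.46], [-71.25, 251.25], [11.57, 151.72], [-153.62, 153.62]. Speed limits (degrees/s): [147.25, 147.25, 172.46, 180, 180, 180].

### API

Orientations are given as [roll, pitch, yaw] about the fixed x, y, z axes, in that order (R = Rz(yaw) Ry(pitch) Rx(roll)).
In Python, from rig import robot, vision gives the robot as it stands.
- The arm moves only by the tool send_rows, never from a script. Its argument "steps" is a list of rows, each an object of numbers: "wx", "wy", "wz": the turn, a rotation vector about the world's x, y, z normalised to -1 to 1, where 1 is 180 degrees; "dx", "dy", "dz": the shift along the world's x, y, z normalised to -1 to 1, where 1 is 30 cm; "jaw": the opening in per cent of the stroke, from 0 (shut) to 100 (fully open). A call has 1 to 12 rows; each row is the pose to reach, as a shift and turn from the pose commanded when the call began, turning the shorter way round; what a row does not reach only later rows make up. A row lasts 1/12 s, in which the tool goes at most 41.7 mm and 7.16 degrees, less where a joint would pass 70% of its speed; a pose out of reach is approached as far as the arm can. A call with a number of a shift or a turn outside -1 to 1 is refused whole. A call with a gripper value outside its range is refused whole. The fingers move at their own pace and stop on an object; "squeeze" is the grip in N (left out, the last holds). Time passes only in rows, so rows that repeat a pose let the fingers close. It gives the time, the measured TCP pose, the force, the opening and the grip force at its end, in the units of the state.
- robot.get_obs(): the state, without advancing time (a new reading comes with each control period).
- vision.snapshot(name): name is "side" or "top"; returns a dict with "color" (400x640x3 uint8, red, green, blue), "fx", "fy", "cx", "cy" (pixels), "origin" and "orientation" of the camera in the world. Camera axes: x right, y down, z forward; pixel columns grow to the right and rows downward; lengths in m; the calibration is good to about 2 mm. A picture is of the moment at which its call begins. There is no depth.
- robot.finish_job(): hands the job in; it is judged then, once.
The state is a dict: "t": time; "joint_positions": joint angles; "joint_vel": joint speeds; "effort": joint torques, N m; "eef_pos": TCP position; "ee_rot": TCP orientation; "ft_force": force on the tool from outside, world axes, zero at the start; "moment": the same for the moment, N m; "opening": finger opening in m; "grip_force": force on a finger pad.
Only numpy, scipy, OpenCV 4.12 (cv2) and the standard library are available. Lean on these libraries where they do the work, as an engineer would, in place of code of your own. Each camera call takes 0.05 s, during which the arm holds its last target. There are 200 camera calls.

## Working session

There is one attempt and no reset: what is moved stays moved. The work goes in short steps, Python scripts to look and compute and a tool call to move; the robot and the scene stay as the last step left them, time stands still between calls to the robot, and variables do not carry over. Pictures are saved under pics/ and viewed, at most 10 in all, crops included, and the job is handed in when it is done.

Besides the shell and the picture viewer there is one more tool, called after ">>>" as name([rows], argument=value, ...), one row to a line, values as JSON. send_rows: Moves the arm, as the interface text tells. Scaled input: -1 to 1 covers 30 cm each way for a shift and 180 degrees each way for a turn. Its arguments: {"type":"object","properties":{"steps":{"type":"array"},"squeeze":{"type":"number"}},"required":["steps"]}

```bash
ls; mkdir -p pics
python3 - <<'E'
from rig import robot, vision
import cv2
for n in("top","side"):
    s=vision.snapshot(n); cv2.imwrite(f"pics/{n}0.png",s["color"][:,:,::-1])
    print(n,{k:v for k,v in s.items() if k!="color"})
print(robot.get_obs())
E
```

```text
pics
top {'fx': 437.8508671552346, 'fy': 437.8508671552346, 'cx': 313.22467041215026, 'cy': 189.09448718497674, 'origin': array([ 0.31086753, -0.0277068 ,  1.23074232]), 'orientation': array([-168.66543597,   -0.7679572 ,  -91.26518081])}
side {'fx': 400.95027360494976, 'fy': 400.95027360494976, 'cx': 318.5435519419285, 'cy': 202.1084604397841, 'origin': array([0.41462344, 0.87188026, 0.74481796]), 'orientation': array([-125.05812399,   -0.78406641, -171.51036461])}
{'t': 0.1, 'joint_positions': array([-8.15943879e+01,  1.26704286e+01,  8.75198214e+01, -8.33740407e-04,
        7.99091065e+01, -7.22478348e+00]), 'joint_vel': array([-0.00157807, -0.11530463, -0.09934375,  0.0341772 , -0.03952107,
       -0.01334444]), 'effort': array([ 4.96856956e-04, -4.98245466e+01, -3.90545547e+01, -1.85914596e-04,
        5.64170798e-03,  3.52984466e-05]), 'eef_pos': array([ 0.16831339, -0.60138134,  0.24930613]), 'ee_rot': array([-1.79901329e+02, -1.16812369e-02,  1.56305324e+01]), 'ft_force': array([-0.47369442,  0.05940686,  0.13136822]), 'moment': array([ 0.00980397, -0.01990012, -0.0529375 ]), 'grip_force': 0.0, 'opening': 0.08547326759428091}
```

View pics/top0.png

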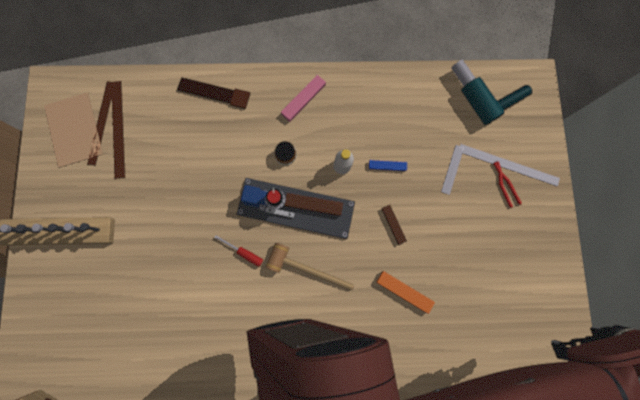

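View pics/side0.png

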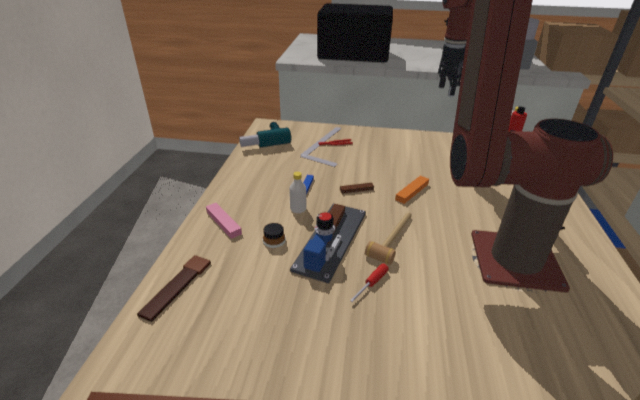

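The top view shows these brown candidates for the blank: a bar on the fixture (315,205), a short bar on the bench (394,225), a brush (213,92) and a square (115,130). I choose the one lying on the fixture, which is also the larger of the two bars. Next I check it in a close crop.

Run:
```python
import cv2,numpy as np
a=cv2.imread("pics/top0.png")[165:245,225:365]; b=cv2.imread("pics/side0.png")[195:285,285:375]
a=cv2.resize(a,None,fx=5.5,fy=5.5,interpolation=cv2.INTER_CUBIC)
b=cv2.resize(b,None,fx=6,fy=6,interpolation=cv2.INTER_CUBIC)
cv2.imwrite("pics/tc.png",a);cv2.imwrite("pics/sc.png",b)
```

```text
(no output)
```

View pics/tc.png

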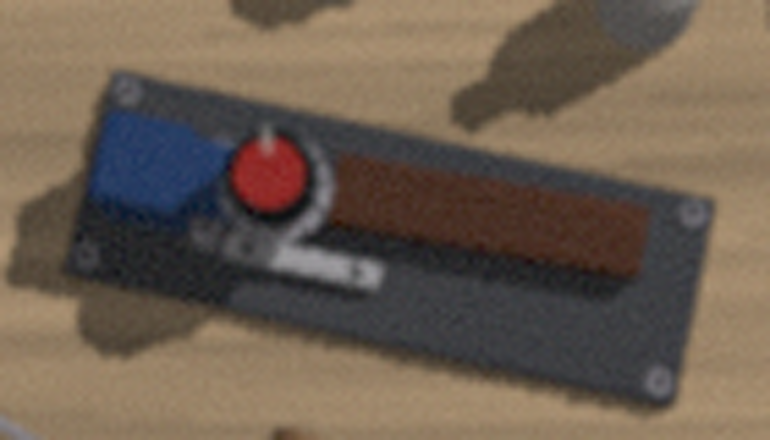

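View pics/sc.png

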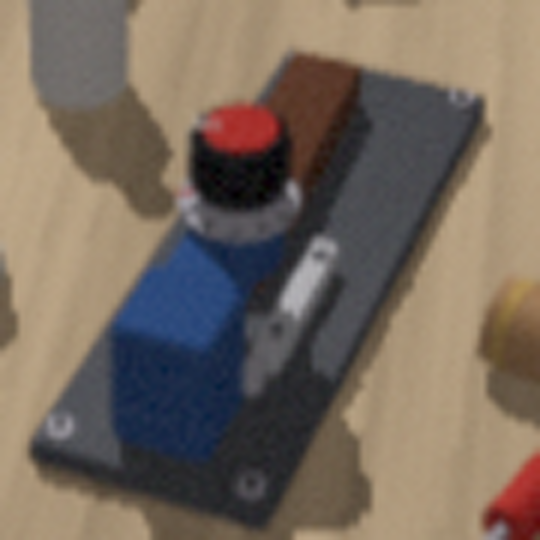

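The bar with its front end under the blue clamp is the blank: its rear corners in the top crop are at (650,205) and (638,278). The plate corners are at (115,72), (714,200), (672,405) and (68,272), and the knob cap is at (268,173). Next I fit the poses.

```bash
cat > h.py <<'E'
import numpy as np
from scipy.spatial.transform import Rotation as Ro
from scipy.optimize import least_squares
C={"top":(437.85087,313.22467,189.09449,[0.31086753,-0.0277068,1.23074232],[-168.66543597,-0.7679572,-91.26518081]),
"side":(400.95027,318.54355,202.10846,[0.41462344,0.87188026,0.74481796],[-125.05812399,-0.78406641,-171.51036461])}
def proj(n,P):
    f,cx,cy,o,r=C[n]; q=(np.atleast_2d(P)-o)@Ro.from_euler("xyz",r,degrees=True).as_matrix()
    return q[:,:2]/q[:,2:]*f+[cx,cy]
def ray(n,px,z):
    f,cx,cy,o,r=C[n]; d=Ro.from_euler("xyz",r,degrees=True).as_matrix()@[(px[0]-cx)/f,(px[1]-cy)/f,1]
    return np.array(o)+d*(z-o[2])/d[2]
def crop(p,k,o): return (np.array(p)+.5)/k-.5+o
def frame(p,L): # pose (x,y,yaw) * local pts
    c,s=np.cos(p[2]),np.sin(p[2]); L=np.atleast_2d(L).astype(float)
    return np.c_[p[0]+c*L[:,0]-s*L[:,1],p[1]+s*L[:,0]+c*L[:,1],L[:,2]]
T=lambda p:crop(p,5.5,[225,165]); S=lambda p:crop(p,6,[285,195])
E
python3 - <<'E'
from h import *
tj=T([(115,72),(714,200),(672,405),(68,272)]); Lt=np.array([[160,-55,14],[-160,-55,14],[-160,55,14],[160,55,14]])/1e3
sj=S([(35,445),(262,520),(483,100)]); Ls=np.array([[160,-55,14],[160,55,14],[-160,55,14]])/1e3
for use in("t","s","ts"):
    f=lambda p:np.concatenate([(proj("top",frame(p,Lt))-tj).ravel()*("t" in use),(proj("side",frame(p,Ls))-sj).ravel()*("s" in use)])
    r=least_squares(f,[.35,.05,1.4]); print(use,r.x,np.degrees(r.x[2]),r.fun.round(1))
J=r.x
print("knob cap", ray("top",T((268,173)),.127), "exp axis",frame(J,[.055,0,0]))
c,s=np.cos(J[2]),np.sin(J[2]);R=np.array([[c,s],[-s,c]])
print("blank pts in jig, mm")
for p in[(650,205),(638,278),(345,155),(345,224)]: print(p,(R@(ray("top",T(p),.038)[:2]-J[:2])*1e3).round(1))
for p in[(297,55),(360,72)]: print(p,(R@(ray("side",S(p),.038)[:2]-J[:2])*1e3).round(1))
for n,p in(("glue",(345,155)),("wax",(285,152)),("mallet",(280,258)),("mh",(352,288))): print(n,(R@(ray("top",p,.03)[:2]-J[:2])*1e3).round(0))
E
```

```text
t [5.02641015e-01 8.81256245e-04 1.33561649e+00] 76.52518775513799 [-0.4 -0.8  0.9 -0.3  0.9  0.6 -1.4  0.4 -0.  -0.  -0.  -0.  -0.  -0. ]
s [0.49877826 0.00480239 1.33911824] 76.72582328016965 [-0.   0.  -0.   0.  -0.   0.  -0.   0.  -1.4  0.3  1.  -0.1  0.5 -0.5]
ts [0.50098262 0.00191699 1.33981846] 76.76594283981272 [-0.9  0.   0.5  0.   0.7  1.  -1.8  1.2 -2.  -0.6  0.3 -1.1 -0.2 -1.2]
knob cap [0.51558715 0.05516255 0.127     ] exp axis [[0.51357375 0.05545636 0.        ]]
blank pts in jig, mm
(650, 205) [-125.8  -40.9]
(638, 278) [-127.1   -3.3]
(345, 155) [ 29.6 -33.7]
(345, 224) [21.9  0.7]
(297, 55) [-122.6  -33.7]
(360, 72) [-121.     0.7]
glue [-106. -176.]
wax [  63. -149.]
mallet [ 10. 145.]
mh [-196.  182.]
```

>>> send_rows([
  {"dx":0.8333,"dy":0.9667,"dz":0,"wz":0.35,"jaw":100},
  {"dx":0.8333,"dy":0.9667,"dz":0,"wz":0.35,"jaw":100},
  {"dx":0.8333,"dy":0.9667,"dz":0,"wz":0.35,"jaw":100},
  {"dx":0.8333,"dy":0.9667,"dz":0,"wz":0.35,"jaw":100},
  {"dx":0.8333,"dy":0.9667,"dz":0,"wz":0.35,"jaw":100},
  {"dx":0.8333,"dy":0.9667,"dz":0,"wz":0.35,"jaw":100},
  {"dx":0.8333,"dy":0.9667,"dz":0,"wz":0.35,"jaw":100},
  {"dx":0.8333,"dy":0.9667,"dz":0,"wz":0.35,"jaw":100},
  {"dx":0.8333,"dy":0.9667,"dz":0,"wz":0.35,"jaw":100},
  {"dx":0.8333,"dy":0.9667,"dz":0,"wz":0.35,"jaw":100},
  {"dx":0.8333,"dy":0.9667,"dz":0,"wz":0.35,"jaw":100},
  {"dx":0.8333,"dy":0.9667,"dz":0,"wz":0.35,"jaw":100},
])

```text
validation failed for argument at $.st...
```

>>> send_rows([
  {"wx":0,"wy":0,"wz":0.35,"dx":0.8333,"dy":0.9667,"dz":0,"jaw":100},
  {"wx":0,"wy":0,"wz":0.35,"dx":0.8333,"dy":0.9667,"dz":0,"jaw":100},
  {"wx":0,"wy":0,"wz":0.35,"dx":0.8333,"dy":0.9667,"dz":0,"jaw":100},
  {"wx":0,"wy":0,"wz":0.35,"dx":0.8333,"dy":0.9667,"dz":0,"jaw":100},
  {"wx":0,"wy":0,"wz":0.35,"dx":0.8333,"dy":0.9667,"dz":0,"jaw":100},
  {"wx":0,"wy":0,"wz":0.35,"dx":0.8333,"dy":0.9667,"dz":0,"jaw":100},
  {"wx":0,"wy":0,"wz":0.35,"dx":0.8333,"dy":0.9667,"dz":0,"jaw":100},
  {"wx":0,"wy":0,"wz":0.35,"dx":0.8333,"dy":0.9667,"dz":0,"jaw":100},
  {"wx":0,"wy":0,"wz":0.35,"dx":0.8333,"dy":0.9667,"dz":0,"jaw":100},
  {"wx":0,"wy":0,"wz":0.35,"dx":0.8333,"dy":0.9667,"dz":0,"jaw":100},
  {"wx":0,"wy":0,"wz":0.35,"dx":0.8333,"dy":0.9667,"dz":0,"jaw":100},
  {"wx":0,"wy":0,"wz":0.35,"dx":0.8333,"dy":0.9667,"dz":0,"jaw":100},
])

```text
t: 1.1
eef_pos: [0.4182, -0.3118, 0.25]
ee_rot: [-180.0, 0.0, 78.7]
ft_force: [0.4, -0.3, -0.5]
opening: 0.086
grip_force: 0.0
```

>>> send_rows([
  {"wx":0,"wy":0,"wz":0,"dx":0.263,"dy":0.727,"dz":-0.3,"jaw":100},
  {"wx":0,"wy":0,"wz":0,"dx":0.263,"dy":0.727,"dz":-0.3,"jaw":100},
  {"wx":0,"wy":0,"wz":0,"dx":0.263,"dy":0.727,"dz":-0.3,"jaw":100},
  {"wx":0,"wy":0,"wz":0,"dx":0.263,"dy":0.727,"dz":-0.3,"jaw":100},
  {"wx":0,"wy":0,"wz":0,"dx":0.263,"dy":0.727,"dz":-0.3,"jaw":100},
  {"wx":0,"wy":0,"wz":0,"dx":0.263,"dy":0.727,"dz":-0.3,"jaw":100},
  {"wx":0,"wy":0,"wz":0,"dx":0.263,"dy":0.727,"dz":-0.3,"jaw":100},
  {"wx":0,"wy":0,"wz":0,"dx":0.263,"dy":0.727,"dz":-0.35,"jaw":100},
  {"wx":0,"wy":0,"wz":0,"dx":0.263,"dy":0.727,"dz":-0.35,"jaw":100},
])

```text
t: 1.85
eef_pos: [0.4956, -0.0946, 0.1428]
ee_rot: [-179.8, 0.0, 78.5]
ft_force: [-1.4, -0.6, -0.7]
opening: 0.0852
grip_force: 0.0
```

Run:
```python
from rig import vision
import cv2
for n,(x,y,w,h,k) in dict(top=(235,170,130,75,6),side=(280,170,110,110,5)).items():
    s=vision.snapshot(n)["color"][:,:,::-1]; cv2.imwrite(f"pics/{n}1.png",cv2.resize(s[y:y+h,x:x+w],None,fx=k,fy=k,interpolation=cv2.INTER_CUBIC))
```

```text
(no output)
```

View pics/side1.png

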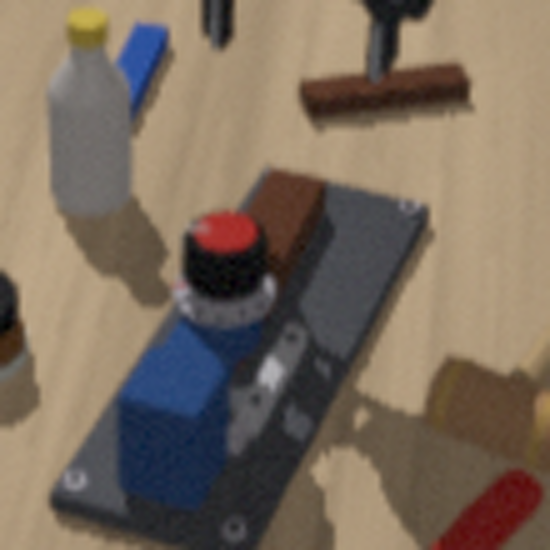

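The side crop shows the fingers above the rear of the blank, with tips at (218,40) and (380,75) straddling it. I descend and close gently.

>>> send_rows([
  {"wx":0,"wy":0,"wz":0,"dx":0,"dy":0,"dz":-0.347,"jaw":100},
  {"wx":0,"wy":0,"wz":0,"dx":0,"dy":0,"dz":-0.347,"jaw":100},
  {"wx":0,"wy":0,"wz":0,"dx":0,"dy":0,"dz":-0.347,"jaw":100},
  {"wx":0,"wy":0,"wz":0,"dx":0,"dy":0,"dz":-0.347,"jaw":100},
  {"wx":0,"wy":0,"wz":0,"dx":0,"dy":0,"dz":-0.347,"jaw":35},
  {"wx":0,"wy":0,"wz":0,"dx":0,"dy":0,"dz":-0.347,"jaw":35},
  {"wx":0,"wy":0,"wz":0,"dx":0,"dy":0,"dz":-0.347,"jaw":35},
  {"wx":0,"wy":0,"wz":0,"dx":0,"dy":0,"dz":-0.347,"jaw":35},
  {"wx":0,"wy":0,"wz":0,"dx":0,"dy":0,"dz":-0.347,"jaw":35},
  {"wx":0,"wy":0,"wz":0,"dx":0,"dy":0,"dz":-0.347,"jaw":35},
], squeeze=20)

```text
t: 2.78
eef_pos: [0.4992, -0.0946, 0.0436]
ee_rot: [179.8, 0.1, 78.6]
ft_force: [-0.8, -0.6, 7.6]
opening: 0.0357
grip_force: 20.8
```

Run:
```python
from rig import robot
o=robot.get_obs()
for k in("t","eef_pos","ee_rot","ft_force","moment","opening","grip_force"):print(k,o[k])
```

```text
t 2.7833
eef_pos [ 0.49916055 -0.09462333  0.04355429]
ee_rot [1.79755361e+02 5.69375801e-02 7.86373256e+01]
ft_force [-0.82943205 -0.60832879  7.60352723]
moment [-0.16408627  0.17347026 -0.05520922]
opening 0.03574142179793571
grip_force 20.822385549545288
```

>>> send_rows([
  {"wx":0,"wy":0,"wz":-0.003,"dx":0,"dy":0,"dz":0.008,"jaw":35},
  {"wx":0,"wy":0,"wz":-0.0106,"dx":-0.003,"dy":0.02,"dz":0.008,"jaw":35},
  {"wx":0,"wy":0,"wz":-0.0106,"dx":-0.006,"dy":0.04,"dz":0.008,"jaw":35},
  {"wx":0,"wy":0,"wz":-0.0106,"dx":-0.009,"dy":0.06,"dz":0.008,"jaw":35},
  {"wx":0,"wy":0,"wz":-0.0106,"dx":-0.012,"dy":0.08,"dz":0.008,"jaw":35},
  {"wx":0,"wy":0,"wz":-0.0106,"dx":-0.015,"dy":0.1,"dz":0.008,"jaw":35},
  {"wx":0,"wy":0,"wz":-0.0106,"dx":-0.0186,"dy":0.124,"dz":0.008,"jaw":35},
  {"wx":0,"wy":0,"wz":-0.0106,"dx":-0.0186,"dy":0.124,"dz":0.008,"jaw":35},
  {"wx":0,"wy":0,"wz":-0.0106,"dx":-0.0186,"dy":0.124,"dz":0.008,"jaw":35},
])

```text
t: 3.53
eef_pos: [0.4917, -0.0559, 0.0436]
ee_rot: [-180.0, -0.0, 76.8]
ft_force: [-0.1, 1.0, 1.1]
opening: 0.0355
grip_force: 20.2
```

```bash
cat > st.py <<'E'
from h import *
from rig import robot
o=robot.get_obs(); a=np.radians(76.7); R=np.array([[np.cos(a),np.sin(a)],[-np.sin(a),np.cos(a)]])
print("t",round(o["t"],2),"jig xy mm",(R@(o["eef_pos"][:2]-[.501,.002])*1e3).round(2),"z",round(o["eef_pos"][2],4),"yaw",o["ee_rot"].round(2),
"F jig",(R@o["ft_force"][:2]).round(2),o["ft_force"][2].round(1),"M",o["moment"].round(3),"op",round(o["opening"],4),"g",round(o["grip_force"],1))
E
python3 st.py
```

```text
t 3.53 jig xy mm [-58.48  -4.23] z 0.0436 yaw [-1.7999e+02 -1.0000e-02  7.6790e+01] F jig [0.98 0.36] 1.1 M [ 0.114  0.025 -0.011] op 0.0355 g 20.2
```

>>> send_rows([
  {"wx":0,"wy":0,"wz":0,"dx":-0.0032,"dy":0.0008,"dz":0,"jaw":35},
  {"wx":0,"wy":0,"wz":0,"dx":-0.0065,"dy":0.0015,"dz":0,"jaw":35},
  {"wx":0,"wy":0,"wz":0,"dx":-0.0098,"dy":0.0023,"dz":0,"jaw":35},
  {"wx":0,"wy":0,"wz":0,"dx":-0.013,"dy":0.003,"dz":0,"jaw":35},
  {"wx":0,"wy":0,"wz":0,"dx":-0.013,"dy":0.003,"dz":0,"jaw":35},
  {"wx":0,"wy":0,"wz":0,"dx":-0.013,"dy":0.003,"dz":0,"jaw":35},
])

```text
t: 4.03
eef_pos: [0.489, -0.0562, 0.044]
ee_rot: [179.8, -0.0, 76.7]
ft_force: [4.1, -0.7, -2.5]
opening: 0.0353
grip_force: 20.5
```

```bash
python3 st.py
```

```text
t 4.03 jig xy mm [-59.38  -1.68] z 0.044 yaw [ 1.7983e+02 -1.0000e-02  7.6670e+01] F jig [ 0.28 -4.2 ] -2.5 M [-0.134 -0.944 -0.291] op 0.0353 g 20.5
```

>>> send_rows([
  {"wx":0,"wy":0,"wz":0.0015,"dx":-0.001,"dy":0.0002,"dz":0,"jaw":35},
  {"wx":0,"wy":0,"wz":0.003,"dx":-0.002,"dy":0.0004,"dz":0,"jaw":35},
  {"wx":0,"wy":0,"wz":0.003,"dx":-0.002,"dy":0.0004,"dz":0,"jaw":35},
  {"wx":0,"wy":0,"wz":0.003,"dx":-0.002,"dy":0.0004,"dz":0,"jaw":35},
])

```text
t: 4.37
eef_pos: [0.4893, -0.0561, 0.0445]
ee_rot: [179.7, -0.0, 77.2]
ft_force: [6.7, -0.8, -3.0]
opening: 0.0358
grip_force: 21.2
```

```bash
python3 st.py
```

```text
t 4.37 jig xy mm [-59.27  -1.99] z 0.0445 yaw [ 1.7972e+02 -3.0000e-02  7.7170e+01] F jig [ 0.75 -6.72] -3.0 M [-0.144 -1.269 -0.566] op 0.0358 g 21.2
```

>>> send_rows([
  {"wx":0,"wy":0,"wz":0,"dx":0.0033,"dy":0,"dz":0,"jaw":35},
  {"wx":0,"wy":0,"wz":0,"dx":0.005,"dy":0.007,"dz":0,"jaw":35},
  {"wx":0,"wy":0,"wz":0,"dx":0.0066,"dy":0.014,"dz":0,"jaw":35},
  {"wx":0,"wy":0,"wz":0,"dx":0.0083,"dy":0.021,"dz":0,"jaw":35},
  {"wx":0,"wy":0,"wz":0,"dx":0.01,"dy":0.028,"dz":0,"jaw":35},
  {"wx":0,"wy":0,"wz":0,"dx":0.0116,"dy":0.035,"dz":0,"jaw":35},
  {"wx":0,"wy":0,"wz":0,"dx":0.0116,"dy":0.035,"dz":0,"jaw":35},
  {"wx":0,"wy":0,"wz":0,"dx":0.0116,"dy":0.035,"dz":0,"jaw":35},
])

```text
t: 5.03
eef_pos: [0.4919, -0.0459, 0.0443]
ee_rot: [179.8, 0.0, 77.2]
ft_force: [4.5, -2.9, -1.1]
opening: 0.0358
grip_force: 21.3
```

```bash
python3 st.py
```

```text
t 5.03 jig xy mm [-48.69  -2.19] z 0.0443 yaw [1.7983e+02 4.0000e-02 7.7210e+01] F jig [-1.82 -5.01] -1.1 M [-0.515 -0.827 -0.482] op 0.0358 g 21.3
```

Contact with the fence is light. I creep 4 mm more towards the stop.

>>> send_rows([
  {"wx":0,"wy":0,"wz":0,"dx":0.0008,"dy":0.0032,"dz":0,"jaw":35},
  {"wx":0,"wy":0,"wz":0,"dx":0.0015,"dy":0.0065,"dz":0,"jaw":35},
  {"wx":0,"wy":0,"wz":0,"dx":0.0023,"dy":0.0098,"dz":0,"jaw":35},
  {"wx":0,"wy":0,"wz":0,"dx":0.003,"dy":0.013,"dz":0,"jaw":35},
  {"wx":0,"wy":0,"wz":0,"dx":0.003,"dy":0.013,"dz":0,"jaw":35},
  {"wx":0,"wy":0,"wz":0,"dx":0.003,"dy":0.013,"dz":0,"jaw":35},
])

```text
t: 5.53
eef_pos: [0.4928, -0.0422, 0.0443]
ee_rot: [179.8, 0.1, 77.2]
ft_force: [4.4, -4.5, -0.8]
opening: 0.0354
grip_force: 21.3
```

```bash
python3 st.py
```

```text
t 5.53 jig xy mm [-44.91  -2.24] z 0.0443 yaw [1.7983e+02 6.0000e-02 7.7210e+01] F jig [-3.4  -5.33] -0.8 M [-0.721 -0.773 -0.5  ] op 0.0354 g 21.3
```

>>> send_rows([
  {"wx":0,"wy":0,"wz":0,"dx":0.0008,"dy":0.0032,"dz":0,"jaw":35},
  {"wx":0,"wy":0,"wz":0,"dx":0.0015,"dy":0.0065,"dz":0,"jaw":35},
  {"wx":0,"wy":0,"wz":0,"dx":0.0023,"dy":0.0098,"dz":0,"jaw":35},
  {"wx":0,"wy":0,"wz":0,"dx":0.0027,"dy":0.013,"dz":0,"jaw":35},
  {"wx":0,"wy":0,"wz":0,"dx":0.0027,"dy":0.013,"dz":0,"jaw":35},
])

```text
t: 5.95
eef_pos: [0.4934, -0.0397, 0.0444]
ee_rot: [179.8, 0.2, 77.2]
ft_force: [1.8, -11.9, -0.3]
opening: 0.0357
grip_force: 21.4
```

```bash
python3 st.py
```

```text
t 5.95 jig xy mm [-42.33  -2.24] z 0.0444 yaw [179.83   0.21  77.24] F jig [-11.13  -4.5 ] -0.3 M [-1.808 -0.533 -0.571] op 0.0357 g 21.4
```

>>> send_rows([
  {"wx":0,"wy":0,"wz":0,"dx":0.0005,"dy":-0.004,"dz":0,"jaw":35},
  {"wx":0,"wy":0,"wz":0,"dx":0.0013,"dy":-0.0087,"dz":0,"jaw":35},
  {"wx":0,"wy":0,"wz":0,"dx":0.0013,"dy":-0.0087,"dz":0,"jaw":35},
  {"wx":0,"wy":0,"wz":0,"dx":0.0013,"dy":-0.0087,"dz":0,"jaw":35},
])

```text
t: 6.28
eef_pos: [0.4934, -0.0402, 0.0439]
ee_rot: [179.9, 0.0, 77.2]
ft_force: [4.3, -1.2, -0.1]
opening: 0.0356
grip_force: 21.4
```

```bash
python3 st.py
```

```text
t 6.28 jig xy mm [-42.84  -2.29] z 0.0439 yaw [1.7992e+02 1.0000e-02 7.7240e+01] F jig [-0.14 -4.49] -0.1 M [-0.403 -0.773 -0.539] op 0.0356 g 21.4
```

>>> send_rows([
  {"wx":0,"wy":0,"wz":0,"dx":0.0007,"dy":0.004,"dz":0,"jaw":35},
  {"wx":0,"wy":0,"wz":0,"dx":0.003,"dy":0.004,"dz":0,"jaw":35},
  {"wx":0,"wy":0,"wz":0,"dx":0.003,"dy":0.004,"dz":0,"jaw":60},
  {"wx":0,"wy":0,"wz":0,"dx":0.003,"dy":0.004,"dz":0,"jaw":80},
  {"wx":0,"wy":0,"wz":0,"dx":0.003,"dy":0.004,"dz":0,"jaw":100},
  {"wx":0,"wy":0,"wz":0,"dx":0.003,"dy":0.004,"dz":0,"jaw":100},
  {"wx":0,"wy":0,"wz":0,"dx":0.003,"dy":0.004,"dz":0,"jaw":100},
  {"wx":0,"wy":0,"wz":0,"dx":0.003,"dy":0.004,"dz":0.1,"jaw":100},
  {"wx":0,"wy":0,"wz":0,"dx":0.003,"dy":0.004,"dz":0.2,"jaw":100},
  {"wx":0,"wy":0,"wz":0,"dx":0.003,"dy":-0.1,"dz":0.6,"jaw":100},
  {"wx":0,"wy":0,"wz":0,"dx":0.003,"dy":-0.4,"dz":0.6,"jaw":100},
  {"wx":0,"wy":0,"wz":0,"dx":0.003,"dy":-0.4,"dz":0.6,"jaw":100},
])

```text
t: 7.28
eef_pos: [0.494, -0.1166, 0.1949]
ee_rot: [179.9, 0.0, 77.5]
ft_force: [0.5, -0.3, 0.2]
opening: 0.0854
grip_force: 0.0
```

>>> send_rows([
  {"wx":0,"wy":0,"wz":0,"dx":0,"dy":-0.3,"dz":0.1,"jaw":100},
  {"wx":0,"wy":0,"wz":0,"dx":0,"dy":-0.3,"dz":0.1,"jaw":100},
  {"wx":0,"wy":0,"wz":0,"dx":0,"dy":-0.3,"dz":0.1,"jaw":100},
  {"wx":0,"wy":0,"wz":0,"dx":0,"dy":-0.3,"dz":0.1,"jaw":100},
  {"wx":0,"wy":0,"wz":0,"dx":0,"dy":-0.3,"dz":0.1,"jaw":100},
])

```text
t: 7.7
eef_pos: [0.4933, -0.2068, 0.2222]
ee_rot: [-180.0, -0.1, 77.2]
ft_force: [0.5, 1.1, -0.6]
opening: 0.0853
grip_force: 0.0
```

```bash
python3 st.py
python3 - <<'E'
from rig import vision
import cv2,numpy as np
o=[]
for n,(x,y,w,h,k) in dict(top=(235,165,130,80,6),side=(285,195,90,90,5)).items():
    s=vision.snapshot(n)["color"][:,:,::-1]; cv2.imwrite(f"pics/{n}2f.png",s); cv2.imwrite(f"pics/{n}2.png",cv2.resize(s[y:y+h,x:x+w],None,fx=k,fy=k,interpolation=cv2.INTER_CUBIC))
E
```

```text
t 7.7 jig xy mm [-204.92  -40.54] z 0.2222 yaw [-1.7995e+02 -5.0000e-02  7.7170e+01] F jig [ 1.16 -0.23] -0.6 M [ 0.004 -0.017  0.021] op 0.0853 g 0.0
```

View pics/top2.png

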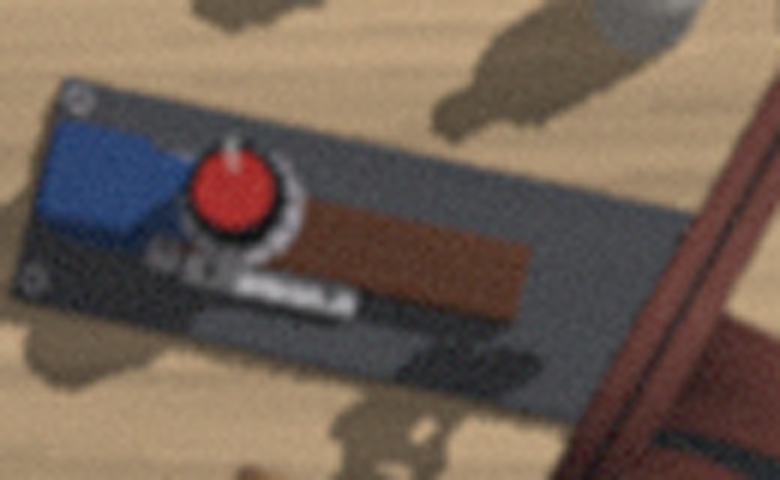

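The top crop shows the blank parallel to the plate and lying along the fence and up at the stop, with its rear corners at (530,245) and (515,322). Next I locate the knob from its cap in both views.

Run:
```python
from h import *
import cv2
P={}
for n in("top","side"):
    s=cv2.imread(f"pics/{n}2f.png"); h=cv2.cvtColor(s,cv2.COLOR_BGR2HSV)
    m=((h[...,0]<8)|(h[...,0]>172))&(h[...,1]>150)&(h[...,2]>90)
    r=dict(top=(262,184,288,210),side=(312,205,338,228))[n]
    z=np.zeros_like(m); z[r[1]:r[3],r[0]:r[2]]=1; ys,xs=np.nonzero(m&z); print(n,len(xs),xs.min(),xs.max(),ys.min(),ys.max(),xs.mean(),ys.mean())
    P[n]=np.array([(xs.min()+xs.max())/2,(ys.min()+ys.max())/2])
f=lambda p:np.r_[proj("top",p)[0]-P["top"],proj("side",p)[0]-P["side"]]
r=least_squares(f,[.515,.055,.125]);print(r.x,r.fun)
J=(.501,.002,np.radians(77));print(frame(J,[.055,0,.127]), ray("top",P["top"],.12),ray("side",P["side"],.12))
# blank rear from contact: TCP based
```

```text
top 128 267 280 190 202 273.4140625 196.5
side 68 319 331 213 220 325.2647058823529 216.1764705882353
[0.51372392 0.05496699 0.12344962] [ 0.00255664  1.00808161 -0.9770153  -0.25266085]
[[0.51337231 0.05559035 0.127     ]] [0.51699538 0.05521985 0.12      ] [0.51163698 0.05108558 0.12      ]
```

>>> send_rows([
  {"wx":0,"wy":0,"wz":0.45,"dx":0.071,"dy":0.8,"dz":0,"jaw":100},
  {"wx":0,"wy":0,"wz":0.45,"dx":0.071,"dy":0.8,"dz":0,"jaw":100},
  {"wx":0,"wy":0,"wz":0.45,"dx":0.071,"dy":0.8,"dz":0,"jaw":100},
  {"wx":0,"wy":0,"wz":0.45,"dx":0.071,"dy":0.8,"dz":0,"jaw":100},
  {"wx":0,"wy":0,"wz":0.45,"dx":0.071,"dy":0.8,"dz":0,"jaw":100},
  {"wx":0,"wy":0,"wz":0.45,"dx":0.071,"dy":0.8,"dz":0,"jaw":100},
  {"wx":0,"wy":0,"wz":0.45,"dx":0.071,"dy":0.879,"dz":0,"jaw":100},
  {"wx":0,"wy":0,"wz":0.45,"dx":0.071,"dy":0.879,"dz":0,"jaw":100},
  {"wx":0,"wy":0,"wz":0.45,"dx":0.071,"dy":0.879,"dz":0,"jaw":100},
  {"wx":0,"wy":0,"wz":0.45,"dx":0.071,"dy":0.879,"dz":0,"jaw":100},
  {"wx":0,"wy":0,"wz":0.45,"dx":0.071,"dy":0.879,"dz":0,"jaw":100},
  {"wx":0,"wy":0,"wz":0.45,"dx":0.071,"dy":0.879,"dz":0,"jaw":100},
])

```text
t: 8.8
eef_pos: [0.5137, 0.0589, 0.2215]
ee_rot: [-180.0, -0.1, 158.8]
ft_force: [0.3, -0.2, 0.2]
opening: 0.0854
grip_force: 0.0
```

>>> send_rows([
  {"wx":0,"wy":0,"wz":0.4,"dx":0,"dy":0,"dz":0,"jaw":100},
  {"wx":0,"wy":0,"wz":0.4,"dx":0,"dy":0,"dz":0,"jaw":100},
  {"wx":0,"wy":0,"wz":0.4,"dx":0,"dy":0,"dz":0,"jaw":100},
  {"wx":0,"wy":0,"wz":0.4,"dx":0,"dy":0,"dz":0,"jaw":100},
  {"wx":0,"wy":0,"wz":0.4,"dx":0,"dy":0,"dz":0,"jaw":100},
  {"wx":0,"wy":0,"wz":0.4,"dx":0,"dy":0,"dz":0,"jaw":100},
  {"wx":0,"wy":0,"wz":0.4,"dx":0,"dy":0,"dz":0,"jaw":100},
  {"wx":0,"wy":0,"wz":0.4,"dx":0,"dy":0,"dz":0,"jaw":100},
  {"wx":0,"wy":0,"wz":0.4,"dx":0,"dy":0,"dz":0,"jaw":100},
  {"wx":0,"wy":0,"wz":0.4,"dx":0,"dy":0,"dz":0,"jaw":100},
  {"wx":0,"wy":0,"wz":0.4,"dx":0,"dy":0,"dz":0,"jaw":100},
  {"wx":0,"wy":0,"wz":0.4,"dx":0,"dy":0,"dz":0,"jaw":100},
])

```text
t: 9.8
eef_pos: [0.5141, 0.0582, 0.2218]
ee_rot: [179.9, -0.0, -129.8]
ft_force: [0.2, -0.7, 0.5]
opening: 0.0854
grip_force: 0.0
```

```bash
python3 st.py; python3 -c "
from rig import robot;o=robot.get_obs();print(o['joint_positions'].round(1),o['eef_pos'])"
```

```text
t 9.8 jig xy mm [57.7   0.21] z 0.2218 yaw [ 1.7992e+02 -4.0000e-02 -1.2981e+02] F jig [-0.6  -0.35] 0.5 M [ 0.032 -0.024  0.017] op 0.0854 g 0.0
[  -2.3   -0.8  105.1    0.    75.8 -142.5] [0.51406457 0.0581974  0.22182923]
```

>>> send_rows([
  {"wx":0,"wy":0,"wz":0,"dx":0.003,"dy":-0.01,"dz":-0.12,"jaw":100},
  {"wx":0,"wy":0,"wz":0,"dx":0.003,"dy":-0.01,"dz":-0.24,"jaw":100},
  {"wx":0,"wy":0,"wz":0,"dx":0.003,"dy":-0.01,"dz":-0.35,"jaw":100},
  {"wx":0,"wy":0,"wz":0,"dx":0.003,"dy":-0.01,"dz":-0.35,"jaw":100},
  {"wx":0,"wy":0,"wz":0,"dx":0.003,"dy":-0.01,"dz":-0.35,"jaw":70},
  {"wx":0,"wy":0,"wz":0,"dx":0.003,"dy":-0.01,"dz":-0.35,"jaw":70},
], squeeze=20)

```text
t: 10.3
eef_pos: [0.5168, 0.0542, 0.1192]
ee_rot: [-179.9, 0.1, -129.8]
ft_force: [0.5, -0.5, 1.0]
opening: 0.0638
grip_force: 0.0
```

```bash
python3 st.py
python3 - <<'E'
from rig import vision
import cv2,numpy as np
a=[]
for n,(x,y) in dict(top=(235,160),side=(280,165)).items():
    s=vision.snapshot(n)["color"][:,:,::-1]; a.append(cv2.resize(s[y:y+80,x:x+80],None,fx=5,fy=5,interpolation=cv2.INTER_CUBIC))
cv2.imwrite("pics/k3.png",np.hstack(a))
E
```

```text
t 10.3 jig xy mm [54.45 -3.34] z 0.1192 yaw [-1.7993e+02  6.0000e-02 -1.2980e+02] F jig [-0.42 -0.61] 1.0 M [-0.037 -0.046 -0.016] op 0.0638 g 0.0
```

View pics/k3.png

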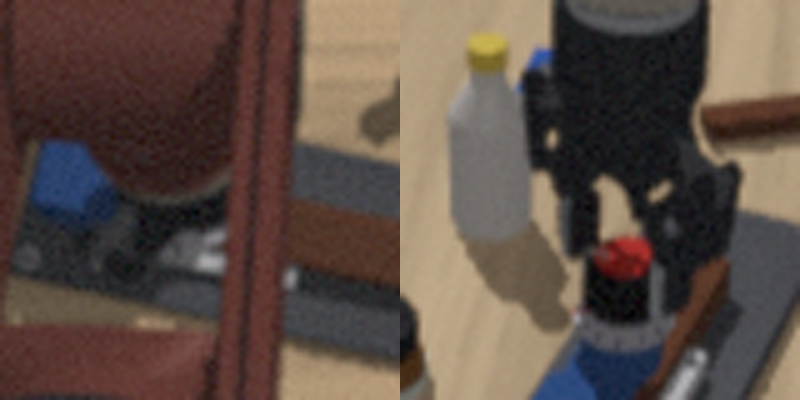

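The side half of the picture shows the knob (cap at 622,257) standing between the fingers, with clear space. I lower a little and close.

>>> send_rows([
  {"wx":0,"wy":0,"wz":0,"dx":-0.005,"dy":0.002,"dz":-0.017,"jaw":70},
  {"wx":0,"wy":0,"wz":0,"dx":-0.005,"dy":0.002,"dz":-0.017,"jaw":62},
  {"wx":0,"wy":0,"wz":0,"dx":-0.005,"dy":0.002,"dz":-0.017,"jaw":55},
  {"wx":0,"wy":0,"wz":0,"dx":-0.005,"dy":0.002,"dz":-0.017,"jaw":45},
  {"wx":0,"wy":0,"wz":0,"dx":-0.005,"dy":0.002,"dz":-0.017,"jaw":42},
  {"wx":0,"wy":0,"wz":0,"dx":-0.005,"dy":0.002,"dz":-0.017,"jaw":42},
  {"wx":0,"wy":0,"wz":0,"dx":-0.005,"dy":0.002,"dz":-0.017,"jaw":42},
  {"wx":0,"wy":0,"wz":0,"dx":-0.005,"dy":0.002,"dz":-0.017,"jaw":42},
], squeeze=20)

```text
t: 11.07
eef_pos: [0.5152, 0.0541, 0.1134]
ee_rot: [-179.9, 0.0, -129.7]
ft_force: [1.1, -3.2, 5.5]
opening: 0.0431
grip_force: 21.7
```

```bash
python3 st.py;python3 -c "
from rig import robot;o=robot.get_obs();print(o['ft_force'],o['eef_pos'])"
```

```text
t 11.07 jig xy mm [53.97 -1.87] z 0.1134 yaw [-1.7989e+02  4.0000e-02 -1.2975e+02] F jig [-2.9  -1.83] 5.5 M [-0.509 -0.101 -0.001] op 0.0431 g 21.7
[ 1.11256911 -3.24439548  5.53811692] [0.51523128 0.05409217 0.11339606]
```

>>> send_rows([
  {"wx":0,"wy":0,"wz":0,"dx":0.002,"dy":-0.002,"dz":0.005,"jaw":42},
  {"wx":0,"wy":0,"wz":-0.03,"dx":0.002,"dy":-0.002,"dz":0.005,"jaw":42},
  {"wx":0,"wy":0,"wz":-0.06,"dx":0.002,"dy":-0.002,"dz":0.005,"jaw":42},
  {"wx":0,"wy":0,"wz":-0.09,"dx":0.002,"dy":-0.002,"dz":0.005,"jaw":42},
  {"wx":0,"wy":0,"wz":-0.12,"dx":0.002,"dy":-0.002,"dz":0.005,"jaw":42},
  {"wx":0,"wy":0,"wz":-0.15,"dx":0.002,"dy":-0.002,"dz":0.005,"jaw":42},
  {"wx":0,"wy":0,"wz":-0.18,"dx":0.002,"dy":-0.002,"dz":0.005,"jaw":42},
  {"wx":0,"wy":0,"wz":-0.21,"dx":0.002,"dy":-0.002,"dz":0.005,"jaw":42},
  {"wx":0,"wy":0,"wz":-0.24,"dx":0.002,"dy":-0.002,"dz":0.005,"jaw":42},
  {"wx":0,"wy":0,"wz":-0.27,"dx":0.002,"dy":-0.002,"dz":0.005,"jaw":42},
  {"wx":0,"wy":0,"wz":-0.3,"dx":0.002,"dy":-0.002,"dz":0.005,"jaw":42},
], squeeze=30)

```text
t: 11.98
eef_pos: [0.5146, 0.0553, 0.1135]
ee_rot: [179.9, -0.1, 176.0]
ft_force: [1.0, 4.6, -0.2]
opening: 0.0434
grip_force: 33.1
```

```bash
python3 st.py;python3 -c "
from rig import robot;o=robot.get_obs();print(o['ft_force'],o['eef_pos'])"
```

```text
t 11.98 jig xy mm [55.01 -0.93] z 0.1135 yaw [ 1.7986e+02 -6.0000e-02  1.7601e+02] F jig [4.73 0.12] -0.2 M [ 0.676 -0.244  0.163] op 0.0434 g 33.1
[ 0.9664932   4.62811151 -0.24427783] [0.51456041 0.05532047 0.11354371]
```

>>> send_rows([
  {"wx":0,"wy":0,"wz":-0.03,"dx":0,"dy":0.004,"dz":0,"jaw":42},
  {"wx":0,"wy":0,"wz":-0.06,"dx":0,"dy":0.004,"dz":0,"jaw":42},
  {"wx":0,"wy":0,"wz":-0.09,"dx":0,"dy":0.004,"dz":0,"jaw":42},
  {"wx":0,"wy":0,"wz":-0.12,"dx":0,"dy":0.004,"dz":0,"jaw":42},
  {"wx":0,"wy":0,"wz":-0.15,"dx":0,"dy":0.004,"dz":0,"jaw":42},
  {"wx":0,"wy":0,"wz":-0.18,"dx":0,"dy":0.004,"dz":0,"jaw":42},
  {"wx":0,"wy":0,"wz":-0.2,"dx":0,"dy":0.004,"dz":0,"jaw":42},
  {"wx":0,"wy":0,"wz":-0.2,"dx":0,"dy":0.004,"dz":0,"jaw":42},
])

```text
t: 12.65
eef_pos: [0.5149, 0.0564, 0.1136]
ee_rot: [179.9, -0.1, 140.1]
ft_force: [3.1, 4.6, -1.6]
opening: 0.0432
grip_force: 33.0
```

```bash
python3 st.py
```

```text
t 12.65 jig xy mm [56.12 -1.01] z 0.1136 yaw [ 1.799e+02 -9.000e-02  1.401e+02] F jig [ 5.19 -1.94] -1.6 M [ 0.704 -0.488  0.007] op 0.0432 g 33.0
```

>>> send_rows([
  {"wx":0,"wy":0,"wz":-0.03,"dx":0.002,"dy":0.002,"dz":0,"jaw":42},
  {"wx":0,"wy":0,"wz":-0.06,"dx":0.002,"dy":0.002,"dz":0,"jaw":42},
  {"wx":0,"wy":0,"wz":-0.09,"dx":0.002,"dy":0.002,"dz":0,"jaw":42},
  {"wx":0,"wy":0,"wz":-0.11,"dx":0.002,"dy":0.002,"dz":0,"jaw":42},
  {"wx":0,"wy":0,"wz":-0.13,"dx":0.002,"dy":0.002,"dz":0,"jaw":42},
])

```text
t: 13.07
eef_pos: [0.5155, 0.0569, 0.1136]
ee_rot: [180.0, -0.1, 116.8]
ft_force: [4.1, 4.6, -1.7]
opening: 0.0432
grip_force: 33.0
```

```bash
python3 st.py
```

```text
t 13.07 jig xy mm [56.71 -1.46] z 0.1136 yaw [ 1.7995e+02 -1.1000e-01  1.1676e+02] F jig [ 5.44 -2.89] -1.7 M [ 0.682 -0.516  0.138] op 0.0432 g 33.0
```

>>> send_rows([
  {"wx":0,"wy":0,"wz":-0.03,"dx":0,"dy":0,"dz":0,"jaw":42},
  {"wx":0,"wy":0,"wz":-0.06,"dx":0,"dy":0,"dz":0,"jaw":42},
  {"wx":0,"wy":0,"wz":-0.09,"dx":0,"dy":0,"dz":0,"jaw":42},
  {"wx":0,"wy":0,"wz":-0.12,"dx":0,"dy":0,"dz":0,"jaw":42},
])

```text
t: 13.4
eef_pos: [0.5161, 0.0571, 0.1136]
ee_rot: [179.9, -0.1, 95.1]
ft_force: [5.5, 5.3, -4.1]
opening: 0.0432
grip_force: 32.8
```

```bash
python3 st.py
```

```text
t 13.4 jig xy mm [57.05 -2.  ] z 0.1136 yaw [ 1.7991e+02 -1.3000e-01  9.5080e+01] F jig [ 6.45 -4.1 ] -4.1 M [ 0.804 -0.98   0.179] op 0.0432 g 32.8
```

>>> send_rows([
  {"wx":0,"wy":0,"wz":-0.03,"dx":0.001,"dy":0,"dz":-0.002,"jaw":42},
  {"wx":0,"wy":0,"wz":-0.06,"dx":0.001,"dy":0,"dz":-0.002,"jaw":42},
  {"wx":0,"wy":0,"wz":-0.09,"dx":0.001,"dy":0,"dz":-0.002,"jaw":42},
])

```text
t: 13.65
eef_pos: [0.5166, 0.057, 0.1135]
ee_rot: [179.9, -0.1, 78.9]
ft_force: [5.5, 5.0, -0.6]
opening: 0.0431
grip_force: 33.2
```

```bash
python3 st.py
```

```text
t 13.65 jig xy mm [57.13 -2.5 ] z 0.1135 yaw [ 1.7993e+02 -1.5000e-01  7.8890e+01] F jig [ 6.18 -4.23] -0.6 M [ 0.762 -0.775  0.292] op 0.0431 g 33.2
```

>>> send_rows([
  {"wx":0,"wy":0,"wz":-0.025,"dx":0,"dy":0,"dz":0,"jaw":42},
  {"wx":0,"wy":0,"wz":-0.05,"dx":0,"dy":0,"dz":0,"jaw":42},
  {"wx":0,"wy":0,"wz":-0.05,"dx":0,"dy":0,"dz":0,"jaw":42},
])

```text
t: 13.9
eef_pos: [0.5168, 0.057, 0.1135]
ee_rot: [179.9, -0.2, 69.9]
ft_force: [6.6, 5.1, -1.6]
opening: 0.0431
grip_force: 33.0
```

```bash
python3 st.py
```

```text
t 13.9 jig xy mm [57.12 -2.76] z 0.1135 yaw [ 1.7992e+02 -1.7000e-01  6.9900e+01] F jig [ 6.52 -5.2 ] -1.6 M [ 0.692 -0.88   0.018] op 0.0431 g 33.0
```

>>> send_rows([
  {"wx":0,"wy":0,"wz":-0.03,"dx":0,"dy":0,"dz":0,"jaw":42},
  {"wx":0,"wy":0,"wz":-0.06,"dx":0,"dy":0,"dz":0,"jaw":42},
])

```text
t: 14.07
eef_pos: [0.5171, 0.0569, 0.1136]
ee_rot: [179.9, -0.2, 59.1]
ft_force: [7.1, 3.4, -3.0]
opening: 0.0429
grip_force: 32.9
```

```bash
python3 st.py
```

```text
t 14.07 jig xy mm [57.09 -3.04] z 0.1136 yaw [179.91  -0.18  59.12] F jig [ 4.93 -6.15] -3.0 M [ 0.62  -1.043  0.273] op 0.0429 g 32.9
```

>>> send_rows([
  {"wx":0,"wy":0,"wz":-0.025,"dx":0,"dy":0,"dz":0,"jaw":42},
  {"wx":0,"wy":0,"wz":-0.05,"dx":0,"dy":0,"dz":0,"jaw":42},
])

```text
t: 14.23
eef_pos: [0.5173, 0.0567, 0.1136]
ee_rot: [179.9, -0.2, 50.1]
ft_force: [8.0, 4.0, -3.7]
opening: 0.0431
grip_force: 32.8
```

```bash
python3 st.py
```

```text
t 14.23 jig xy mm [56.99 -3.28] z 0.1136 yaw [179.91  -0.21  50.13] F jig [ 5.73 -6.91] -3.7 M [ 0.515 -1.201  0.302] op 0.0431 g 32.8
```

Run:
```python
from rig import vision
import cv2
s=vision.snapshot("side")["color"][:,:,::-1]; cv2.imwrite("pics/side4f.png",s)
cv2.imwrite("pics/s4.png",cv2.resize(s[200:250,300:350],None,fx=11,fy=11,interpolation=cv2.INTER_CUBIC))
```

```text
(no output)
```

View pics/s4.png

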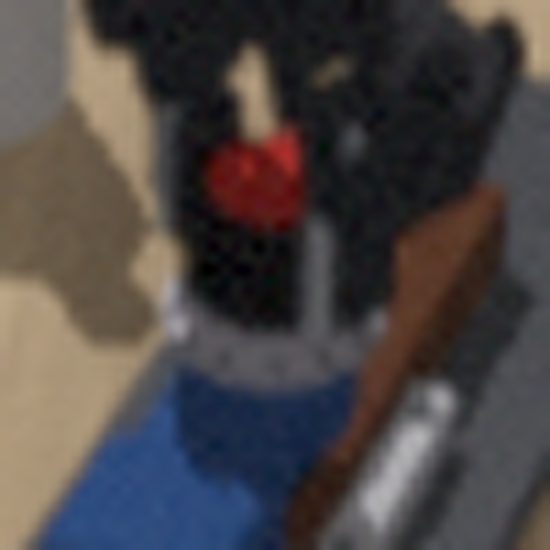

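The knob is gripped, but the index is hidden behind the finger (cap at 255,180). I keep stepping on torque.

>>> send_rows([
  {"wx":0,"wy":0,"wz":-0.025,"dx":0,"dy":0,"dz":0,"jaw":42},
  {"wx":0,"wy":0,"wz":-0.05,"dx":0,"dy":0,"dz":0,"jaw":42},
])

```text
t: 14.45
eef_pos: [0.5175, 0.0565, 0.1136]
ee_rot: [179.9, -0.2, 41.2]
ft_force: [7.6, 2.7, -4.2]
opening: 0.0432
grip_force: 32.7
```

```bash
python3 st.py
```

```text
t 14.45 jig xy mm [56.85 -3.5 ] z 0.1136 yaw [179.91  -0.22  41.15] F jig [ 4.39 -6.75] -4.2 M [ 0.41  -1.232  0.314] op 0.0432 g 32.7
```

>>> send_rows([
  {"wx":0,"wy":0,"wz":-0.03,"dx":0,"dy":0,"dz":0,"jaw":42},
])

```text
t: 14.53
eef_pos: [0.5176, 0.0564, 0.1136]
ee_rot: [179.9, -0.2, 35.7]
ft_force: [9.3, 1.5, -5.1]
opening: 0.0431
grip_force: 32.7
```

```bash
python3 st.py
```

```text
t 14.53 jig xy mm [56.78 -3.6 ] z 0.1136 yaw [179.92  -0.23  35.75] F jig [ 3.58 -8.75] -5.1 M [ 0.397 -1.367  0.317] op 0.0431 g 32.7
```

>>> send_rows([
  {"wx":0,"wy":0,"wz":-0.035,"dx":-0.002,"dy":0,"dz":0,"jaw":42},
])

```text
t: 14.62
eef_pos: [0.5176, 0.0563, 0.1137]
ee_rot: [179.9, -0.3, 29.4]
ft_force: [12.1, 1.4, -8.6]
opening: 0.0429
grip_force: 32.5
```

>>> send_rows([
  {"wx":0,"wy":0,"wz":-0.035,"dx":-0.002,"dy":0,"dz":-0.002,"jaw":42},
])

```text
t: 14.7
eef_pos: [0.5177, 0.0561, 0.1136]
ee_rot: [179.9, -0.4, 23.1]
ft_force: [11.9, 1.0, -1.6]
opening: 0.0434
grip_force: 32.8
```

```bash
python3 st.py
```

```text
t 14.7 jig xy mm [56.51 -3.76] z 0.1136 yaw [179.87  -0.4   23.06] F jig [  3.7  -11.36] -1.6 M [ 0.197 -1.903  0.414] op 0.0434 g 32.8
```

>>> send_rows([
  {"wx":0,"wy":0,"wz":0,"dx":0.005,"dy":0,"dz":0,"jaw":42},
  {"wx":0,"wy":0,"wz":0,"dx":0.011,"dy":0,"dz":0,"jaw":42},
  {"wx":0,"wy":0,"wz":0,"dx":0.011,"dy":0,"dz":0,"jaw":42},
])

```text
t: 14.95
eef_pos: [0.5181, 0.0561, 0.1134]
ee_rot: [-180.0, 0.0, 23.4]
ft_force: [-1.3, 2.0, 6.6]
opening: 0.043
grip_force: 33.8
```

```bash
python3 st.py
```

```text
t 14.95 jig xy mm [56.6  -4.21] z 0.1134 yaw [-1.7996e+02  1.0000e-02  2.3370e+01] F jig [1.6  1.76] 6.6 M [0.204 0.117 0.169] op 0.043 g 33.8
```

>>> send_rows([
  {"wx":0,"wy":0,"wz":-0.035,"dx":0,"dy":0,"dz":0.002,"jaw":42},
])

```text
t: 15.03
eef_pos: [0.5181, 0.056, 0.1136]
ee_rot: [-180.0, -0.0, 17.1]
ft_force: [3.1, -0.3, -1.7]
opening: 0.0434
grip_force: 33.0
```

```bash
python3 st.py
```

```text
t 15.03 jig xy mm [56.44 -4.19] z 0.1136 yaw [-179.98   -0.     17.12] F jig [ 0.4  -3.12] -1.7 M [-0.038 -0.506  0.388] op 0.0434 g 33.0
```

>>> send_rows([
  {"wx":0,"wy":0,"wz":-0.035,"dx":0,"dy":0,"dz":0.002,"jaw":42},
])

```text
t: 15.12
eef_pos: [0.5181, 0.0558, 0.1136]
ee_rot: [180.0, -0.0, 10.5]
ft_force: [5.3, -0.4, -5.5]
opening: 0.0429
grip_force: 32.6
```

```bash
python3 st.py
```

```text
t 15.12 jig xy mm [56.28 -4.23] z 0.1136 yaw [ 1.80e+02 -2.00e-02  1.05e+01] F jig [ 0.83 -5.24] -5.5 M [-0.092 -0.783  0.026] op 0.0429 g 32.6
```

>>> send_rows([
  {"wx":0,"wy":0,"wz":-0.035,"dx":0,"dy":0,"dz":0,"jaw":42},
])

```text
t: 15.2
eef_pos: [0.5181, 0.0557, 0.1136]
ee_rot: [180.0, -0.0, 4.1]
ft_force: [4.2, -1.2, -2.8]
opening: 0.0427
grip_force: 33.0
```

```bash
python3 st.py
```

```text
t 15.2 jig xy mm [56.14 -4.28] z 0.1136 yaw [ 1.7999e+02 -1.0000e-02  4.1300e+00] F jig [-0.21 -4.38] -2.8 M [-0.236 -0.583 -0.172] op 0.0427 g 33.0
```

>>> send_rows([
  {"wx":0,"wy":0,"wz":-0.035,"dx":0,"dy":0,"dz":0,"jaw":42},
])

```text
t: 15.28
eef_pos: [0.5182, 0.0554, 0.1136]
ee_rot: [180.0, -0.0, -2.2]
ft_force: [4.3, -1.8, -2.3]
opening: 0.0432
grip_force: 33.0
```

```bash
python3 st.py
```

```text
t 15.28 jig xy mm [55.95 -4.42] z 0.1136 yaw [ 1.7998e+02 -2.0000e-02 -2.1600e+00] F jig [-0.77 -4.61] -2.3 M [-0.255 -0.63   0.287] op 0.0432 g 33.0
```

The torque rose to 0.39, reversed to −0.17 and came back to +0.29 N m, which is one click. I release and lift off.

>>> send_rows([
  {"wx":0,"wy":0,"wz":0,"dx":0,"dy":0,"dz":0,"jaw":50},
  {"wx":0,"wy":0,"wz":0,"dx":0,"dy":0,"dz":0,"jaw":70},
  {"wx":0,"wy":0,"wz":0,"dx":0,"dy":0,"dz":0,"jaw":100},
  {"wx":0,"wy":0,"wz":0,"dx":0,"dy":0,"dz":0,"jaw":100},
  {"wx":0,"wy":0,"wz":0,"dx":0,"dy":0,"dz":0,"jaw":100},
  {"wx":0,"wy":0,"wz":0,"dx":0,"dy":0,"dz":0.1,"jaw":100},
  {"wx":0,"wy":0,"wz":0,"dx":0,"dy":0,"dz":0.2,"jaw":100},
  {"wx":0,"wy":0,"wz":0,"dx":0,"dy":0,"dz":0.35,"jaw":100},
  {"wx":0,"wy":0,"wz":0,"dx":0,"dy":-0.4,"dz":0.5,"jaw":100},
  {"wx":0,"wy":0,"wz":0,"dx":0,"dy":-0.9,"dz":0.5,"jaw":100},
  {"wx":0,"wy":0,"wz":0,"dx":0,"dy":-0.9,"dz":0.5,"jaw":100},
  {"wx":0,"wy":0,"wz":0,"dx":0,"dy":-0.9,"dz":0.5,"jaw":100},
])

```text
t: 16.28
eef_pos: [0.5178, -0.1079, 0.2498]
ee_rot: [180.0, -0.1, -1.8]
ft_force: [0.4, -0.0, -0.1]
opening: 0.085
grip_force: 0.0
```

>>> send_rows([
  {"wx":0,"wy":0,"wz":0,"dx":0,"dy":-0.5,"dz":0,"jaw":100},
  {"wx":0,"wy":0,"wz":0,"dx":0,"dy":-0.5,"dz":0,"jaw":100},
  {"wx":0,"wy":0,"wz":0,"dx":0,"dy":-0.5,"dz":0,"jaw":100},
  {"wx":0,"wy":0,"wz":0,"dx":0,"dy":-0.5,"dz":0,"jaw":100},
  {"wx":0,"wy":0,"wz":0,"dx":0,"dy":-0.5,"dz":0,"jaw":100},
  {"wx":0,"wy":0,"wz":0,"dx":0,"dy":-0.5,"dz":0,"jaw":100},
  {"wx":0,"wy":0,"wz":0,"dx":0,"dy":-0.5,"dz":0,"jaw":100},
])

```text
t: 16.87
eef_pos: [0.5178, -0.2559, 0.2484]
ee_rot: [-179.9, 0.0, -1.9]
ft_force: [0.0, 0.2, -0.1]
opening: 0.0856
grip_force: 0.0
```

```bash
python3 st.py
python3 - <<'E'
from rig import vision
import cv2,numpy as np
def c(n,x,y,w,h,k): 
    s=vision.snapshot(n)["color"][:,:,::-1]; return cv2.resize(s[y:y+h,x:x+w],None,fx=k,fy=k,interpolation=cv2.INTER_CUBIC)
t=c("top",250,173,100,55,8); s=c("side",300,200,60,55,5); s2=np.zeros((440,0,3),np.uint8)
cv2.imwrite("pics/t5.png",t); 
cv2.imwrite("pics/s5.png",c("side",290,190,90,80,7))
E
```

```text
t 16.87 jig xy mm [-247.16  -75.66] z 0.2484 yaw [-1.7993e+02  4.0000e-02 -1.9200e+00] F jig [0.24 0.03] -0.1 M [ 0.06  -0.035 -0.005] op 0.0856 g 0.0
```

View pics/t5.png

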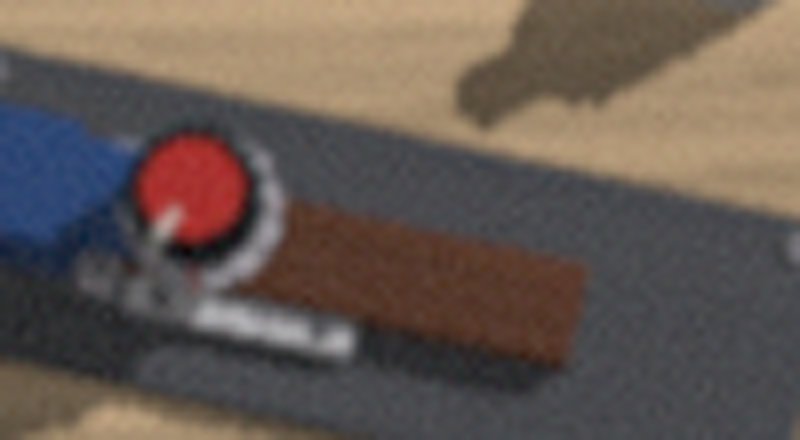

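View pics/s5.png

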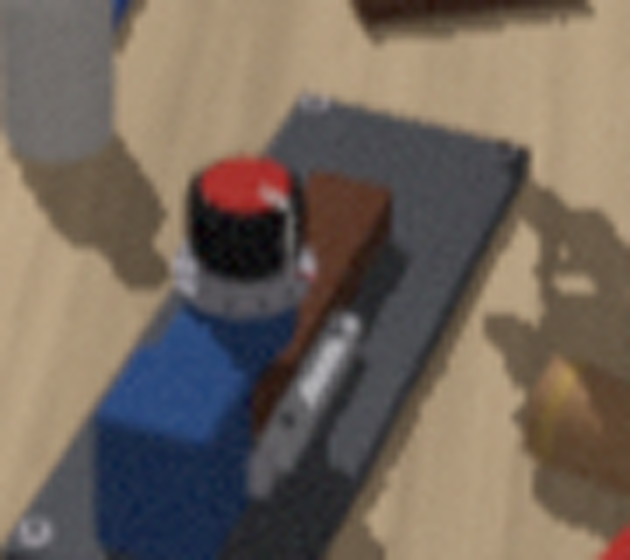

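One click is confirmed. The white index in the top crop, at (155,235), stands about one tick clockwise of the red tick at (190,278). The blank lies against the fence, where it was before clamping, and nothing else moved.

```bash
python3 -c "
from rig import robot;print(robot.finish_job())"
```

```text
the job is handed in; nothing more can be done
None
```

The job is handed in (result not shown): the blank sits square against the fence and end stop, clamped with one clutch click, the knob is released, and the mallet, bottle, jar and awl were left alone.

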